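# Set and lock the carbonator's pressure, then hold its purge rod out

### The arm

A 6-joint arm with a two-finger parallel gripper is mounted at the origin on a cart in front of the work surface, level with it; the furniture and walls round the work are solid. World frame = base frame: x ahead of the robot, y to its left, z up, the work surface at z = 0. Lengths are in m, angles in degrees, forces in N, time in s.
With the tool pointing down it reaches from about 0.25 to 0.725 m from the base axis. Payload 9.7 kg.
Tool frame: the origin (TCP) lies between the finger pads; the fingertips stand 22 mm ahead of it and the grasp point (between the pads) lies 3 mm ahead of it; z points along the fingers, y is the line along which they close (so a half turn about z gives the same grasp; the last joint's range is limited). The gripper opens to 85 mm and grips with 20 to 120 N. Pads are 22 mm wide; open, the fingers measure 114 mm over their backs; the gripper's body (76 mm by 85 mm) begins 54 mm behind the grasp point. The pads swing forward as they close: fully open they stand 13 mm farther back than shut.
Start: joints at [75.459, 4.979, 10.078, 95.1, 0, 90], TCP at [0.138, 0.532, 0.253] pointing down, gripper open.
Joint ranges: [-179.16, 179.16], [-48.56, 103.87], [-65.8, 70.77], [-126.05, 130.52], [-82.76, 87.17], [-180, 180]. Speed limits (degrees/s): [127.2, 127.2, 147.25, 180, 180, 180].

### API

Orientations are given as [roll, pitch, yaw] about the fixed x, y, z axes, in that order (R = Rz(yaw) Ry(pitch) Rx(roll)).
In Python, from workcell import bot, viewer, finder gives the robot as it stands.
- The arm moves only by the tool move_arm, never from a script. Its arguments are lists of equal length, an entry for each row: "offset": the shift along the tool's x, y, z in cm, a list of three; "twist": the turn, a rotation vector about the tool's x, y, z in rad, a list of three; "grip": the opening, from 0 (shut) to 1 (fully open). In form: {"offset": [[x, y, z], ...], "twist": [[ax, ay, az], ...], "grip": [grip, ...]}. A call has 1 to 5 rows; each row shifts and turns the commanded pose from where the row before left it, along the tool's axes as they then stand; what a row does not reach is not made up. A row lasts 1/10 s, in which the tool goes at most 50 mm and 8.59 degrees, less where a joint would pass 70% of its speed; a pose out of reach is approached as far as the arm can. A call is refused whole if a number of a shift passes 5 or a number of a turn 0.15, either way. A call with a gripper value outside its range is refused whole. The fingers move at their own pace and stop on an object; "force" is the grip in N (left out, the last holds). Time passes only in rows, so rows that do not move let the fingers close. It gives the time, the measured TCP pose, the force, the opening and the grip force at its end, in the units of the state.
- bot.get_obs(): the state, without advancing time (a new reading comes with each control period).
- viewer.camera(name): name is "side" or "top" or "wrist"; returns a dict with "color" (480x640x3 uint8, red, green, blue), "depth" (480x640 float32, m along the optical axis (not along the pixel's ray), 0 where there is no reading), "vfov" (degrees; the focal length in pixels is half the picture's height over the tangent of half this angle, whatever the lens; pixels are square), "cx", "cy" (the principal point, pixels), "k1" (the pictures are not rectified: a ray, as slopes to the right and down, at radius r is drawn at 1 + k1 r^2 times it, then the intrinsics apply), "position" and "attitude" of the camera in the world; the wrist camera has in their place "tool_from_camera" (4x4, takes a point from camera to tool coordinates, whose origin is the TCP and whose axes are the flange's). Camera axes: x right, y down, z forward; pixel columns grow to the right and rows downward; lengths in m; the calibration is good to about 2 mm. A picture is of the moment at which its call begins: read the wrist's pose just before it.
- bot.job_done(): hands the job in; it is judged then, once.
Trained networks look in a picture, given as the dict that the camera call returned (one of the last four; its "shot" number tells which), for a name from the list of things; names that differ only in an ending like _2 or _b are one class to them, and where a whole thing is asked for, a point or a joint stands for the part that bears it (a point fixed in the world has none). Each returns a list of dicts, best first, with "p" (0 to 1); they miss things now and then, are a little off and sometimes report something else, mostly with a low value. They report only what shows in the picture. A call takes as long as a camera call.
- finder.boxes_of(picture, thing): "position" ([column, row] in pixels, amid what is visible of it).
- finder.pinpoint(picture, thing): "position" ([column, row] in pixels: a listed point, or the origin of a listed thing).
The state is a dict: "time": time; "q": joint angles; "qd": joint speeds; "joint_efforts": joint torques, N m; "ee_pos": TCP position; "tcp_rot": TCP orientation; "wrist_force": force on the tool from outside, world axes, zero at the start; "torque": the same for the moment, N m; "opening": finger opening in m; "grasp_force": force on a finger pad.
Only numpy, scipy, OpenCV 4.12 (cv2) and the standard library are available. Lean on these libraries where they do the work, as an engineer would, in place of code of your own. Each camera call takes 0.05 s, during which the arm holds its last target. There are 200 camera calls.

### The job

Purge the drinks carbonator on the worktop: turn its black wing knob until the nose points straight at the long raised mark on the deck, then slide the forked lock fully home round the knob. Then pull the sprung rod beside it up out of its sleeve by its round black handle until the dark groove on the rod is level with the sleeve's rim, without ever running it out to its end stop, and finish while still gripping it and holding it steady there. Leave the tumbler, the mug and the salt shaker where they stand.

Things in the scene. Friction and masses are not known exactly. Their poses are not given: they have to be found in the camera images.
- carbonator: the carbonator, fixed to the worktop: a white box 130 (x) x 310 (y) mm with a grey deck on top, 70 mm above the worktop, and a steel gas cylinder lying behind it (to x = +127 mm, 63 mm high). Origin on the worktop under the centre of the box; its y axis runs along the box: the lock's tab, the knob and the rod stand on the line x = 0, at y = -109 mm (lock, when drawn right back), -10 mm (knob) and +120 mm (rod). z up
- knob (a joint): angle of the wing knob in rad, counter-clockwise from above positive: 0 when its nose points at the long raised mark (along the carbonator's +y). It starts 0.5 to 1.2 and must be turned clockwise to 0. It can turn past the mark (range -0.5 to 1.6) and stays where it is left (friction 0.06 N m)
- knob_grip (a point): point on the knob's vertical axis at the height to grip it, 34 mm above the deck. The knob is a black upright wing 12 mm thick and about 42 mm long, its top 48 mm above the deck, with a tapered nose on one end; the nose lies along this point's y axis, the wing is 12 mm thick along its x axis
- lock (a joint): travel of the dark steel forked lock in m along the carbonator's +y: 0 drawn back, 0.055 fully home with the prongs on both sides of the knob's wing. Starts 0 to 0.010; sliding friction about 1.5 N, stays where it is left. The prongs are 16 mm apart and 15.5 mm high above the deck: they pass the 12 mm wing only if the knob is near its mark, and the flared tips straighten a small error
- lock_tab (a point): point inside the lock's upright black tab, 36 mm above the deck. The tab is 12 mm thick along the carbonator's x, 26 mm long along its y, and reaches from 15 to 48 mm above the deck; it can be pinched from above across its thickness, or pushed
- pull_rod (a joint): extension of the sprung rod in m, straight up: 0 home (spring pulls it back), 0.045 when the groove is level with the sleeve's rim, end stop at 0.075. The inner spring pulls with about 4.6 N at 0, rising by 1.3 N a cm (about 10.4 N at the mark)
- rod_handle: round black upright handle on top of the rod, 24 mm in diameter and 44 mm high, which swivels stiffly on the rod; origin at the centre of its underside, which is 3 mm above the sleeve's rim when home and 48 mm above it at the mark
- rod_grip (a point): centre of the handle for gripping, on its axis, 24 mm above its underside and 27 mm above the sleeve's rim when home
- rod_mark (a point): centre of the dark groove round the 15 mm thick steel rod, 48 mm below the handle's underside; hidden inside the sleeve when the rod is home
- sleeve_rim (a point): centre of the top rim of the rod's fixed steel sleeve (29 mm across at the rim, 50 mm high, rim 120 mm above the worktop)
- tumbler_mid (a point): bystander: glass tumbler, 81 mm across and 93 mm high; point on its axis half-way up
- mug_mid (a point): bystander: white mug with dots, 92 x 127 mm with its handle, 107 mm high; point half-way up
- salt_mid (a point): bystander: salt shaker, 44 mm across and 90 mm high; point on its axis half-way up

How it is judged (in metres and radians):
On the way, in this order (a step that is already met when the one before it is completed fails the run):
1. the knob's nose points at the long mark (within 0.15 rad) while the lock is still back (value of joint knob between -0.15 and 0.15 rad and value of joint lock below 0.02 m), for 0.2 s.
2. the lock is fully home round the knob (within 5 mm), the knob at its mark (value of joint lock above 0.05 m and value of joint knob between -0.15 and 0.15 rad and value of joint pull_rod below 0.01 m), for 0.2 s.
3. the rod's groove is level with the sleeve's rim (within 5 mm), held by the fingers (value of joint pull_rod between 0.04 and 0.05 m and contact force between the fingers and rod_handle above 3 N), for 0.3 s.
At the end, for the whole second after the job is handed in: The fingers still grip the handle (more than 3 N) and hold the rod steady (under 10 mm/s) with its groove within 5 mm of the sleeve's rim; the lock is within 5 mm of fully home and the knob within 0.15 rad of its mark (all of step 3 and velocity of joint pull_rod between -0.01 and 0.01 m/s and value of joint lock above 0.05 m and value of joint knob between -0.15 and 0.15 rad); the arm keeps its last pose, push and grip.
It fails at once if the rod is pulled out to its end stop (beyond 70 mm) (value of joint pull_rod above 0.07 m).
It fails at once if the tumbler is moved by more than 20 mm (distance of tumbler_mid from where it was at the start of the episode above 0.02 m).
It fails at once if the mug is moved by more than 20 mm (distance of mug_mid from where it was at the start of the episode above 0.02 m).
It fails at once if the salt shaker is moved by more than 20 mm (distance of salt_mid from where it was at the start of the episode above 0.02 m).
It also fails if it takes over 48 s, if anything falls off the work surface, if the arm or the gripper's body presses on something with over 40 N, if the wrist force passes 120 N, or if a joint passes its speed limit or range.

## Working session

There is one attempt and no reset: what is moved stays moved. The work goes in short steps, Python scripts to look and compute and a tool call to move; the robot and the scene stay as the last step left them, time stands still between calls to the robot, and variables do not carry over. Pictures are saved under pics/ and viewed, at most 10 in all, crops included, and the job is handed in when it is done.

Besides the shell and the picture viewer there is one more tool, called after "Emit:" by a JSON object that holds its "name" and its "arguments", one argument or row to a line. move_arm: Moves the arm, as the interface text tells. Its arguments: {"type":"object","properties":{"offset":{"type":"array","items":{"type":"array","items":{"type":"number"}}},"twist":{"type":"array","items":{"type":"array","items":{"type":"number"}}},"grip":{"type":"array","items":{"type":"number"}},"force":{"type":"number"}},"required":["offset","twist","grip"]}

```bash
mkdir -p pics
cat > h.py <<'E'
import numpy as np, cv2
from scipy.spatial.transform import Rotation as R
from workcell import bot, viewer, finder
def rot(a):
    a=np.array(a,float)
    if a.shape==(3,3): return a
    return R.from_euler('xyz',a,degrees=True).as_matrix() if a.size==3 else R.from_quat(a).as_matrix()
def shot(name):
    o=bot.get_obs(); p=viewer.camera(name)
    if name=='wrist':
        T=np.eye(4);T[:3,:3]=rot(o['tcp_rot']);T[:3,3]=o['ee_pos'];T=T@np.array(p['tool_from_camera'])
    else:
        T=np.eye(4);T[:3,:3]=rot(p['attitude']);T[:3,3]=p['position']
    p['T']=T; return p
def ray(p,uv):
    f=240/np.tan(np.radians(p['vfov']/2))
    d=(np.array(uv,float)-[p['cx'],p['cy']])/f; s=d.copy()
    for _ in range(20): s=d/(1+p['k1']*(s@s))
    return p['T'][:3,3], p['T'][:3,:3]@np.array([s[0],s[1],1])
def at_z(p,uv,z):
    o,d=ray(p,uv); return o+d*(z-o[2])/d[2]
def at_depth(p,uv):
    o,d=ray(p,uv); u,v=np.round(uv).astype(int)
    w=p['depth'][max(v-2,0):v+3,max(u-2,0):u+3]; w=w[w>0]
    return o+d*np.median(w) if w.size else None
def save(p,n): cv2.imwrite('pics/'+n,cv2.cvtColor(p['color'],cv2.COLOR_RGB2BGR))
Z=dict(carbonator=0,knob_grip=.104,lock_tab=.106,rod_handle=.123,rod_grip=.147,sleeve_rim=.12,tumbler_mid=.0465,mug_mid=.0535,salt_mid=.045)
def find(p,names=Z,k=1):
    for n in names:
        for r in finder.pinpoint(p,n)[:k]:
            print(n,round(r['p'],2),np.round(r['position']),'z:',np.round(at_z(p,r['position'],Z[n]),4))
E
python3 - <<'E'
from h import *
print(bot.get_obs())
for n in('top','side','wrist'):
    p=shot(n); print(n,p['T'].round(3).tolist(),p['vfov'],p['k1']); save(p,n+'0.png'); find(p)
E
```

```text
{'time': 0.0, 'q': array([7.54604640e+01, 5.01102077e+00, 1.00336756e+01, 9.50995530e+01,
       2.96581126e-04, 8.99984706e+01]), 'qd': array([-0.05604861,  0.04466207,  0.00091083, -0.09588905,  0.09162437,
        0.02825212]), 'joint_efforts': array([-1.31409361e-03, -5.20396936e+01,  4.64792204e+01,  1.65280985e-02,
       -9.87066232e-05, -6.78686419e-06]), 'ee_pos': array([0.1380237 , 0.53218827, 0.25257684]), 'tcp_rot': array([-1.79923102e+02, -2.98633451e-04,  1.65461993e+02]), 'wrist_force': array([ 0.43396412, -0.59482185,  0.77875957]), 'torque': array([-0.0245996 ,  0.00149719,  0.01658254]), 'grasp_force': 0.0, 'opening': 0.0854244322564425}
top [[0.007, -0.991, 0.136, 0.314], [-1.0, -0.005, 0.015, 0.029], [-0.014, -0.136, -0.991, 1.284], [0.0, 0.0, 0.0, 1.0]] 50.0805869982352 -0.14451941149137423
carbonator 0.67 [358. 234.] z: [ 0.5057 -0.0362  0.    ]
knob_grip 0.68 [361. 224.] z: [ 0.5158 -0.0391  0.104 ]
rod_handle 0.7 [309. 211.] z: [0.5414 0.0818 0.123 ]
rod_grip 0.48 [306. 211.] z: [0.5365 0.0863 0.147 ]
sleeve_rim 0.71 [311. 213.] z: [0.5383 0.077  0.12  ]
tumbl
[... 270 characters left out ...]
 0.0, 1.0]] 43.34886486663648 0.02599605766036252
carbonator 0.77 [317. 291.] z: [ 0.511  -0.0301  0.    ]
knob_grip 0.51 [344. 230.] z: [ 0.482  -0.1235  0.104 ]
lock_tab 0.67 [345. 225.] z: [ 0.4889 -0.1491  0.106 ]
rod_handle 0.89 [284. 252.] z: [0.5381 0.0839 0.123 ]
rod_grip 0.55 [284. 241.] z: [0.5337 0.0941 0.147 ]
sleeve_rim 0.93 [284. 255.] z: [0.5356 0.0928 0.12  ]
tumbler_mid 0.58 [260. 315.] z: [0.5416 0.1897 0.0465]
mug_mid 0.78 [379. 233.] z: [ 0.4385 -0.2697  0.0535]
salt_mid 0.62 [396. 266.] z: [ 0.3653 -0.0989  0.045 ]
wrist [[0.251, 0.932, 0.262, 0.072], [0.968, -0.242, -0.068, 0.549], [-0.0, 0.271, -0.963, 0.373], [0.0, 0.0, 0.0, 1.0]] 71.4750197823898 -0.06389909782942044
```

```bash
python3 -c "
import cv2;a=cv2.imread('pics/top0.png')[130:330,230:500];cv2.imwrite('pics/c0.png',cv2.resize(a,None,fx=2.9,fy=2.9,interpolation=2))"
```

```text
(no output)
```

View pics/c0.png

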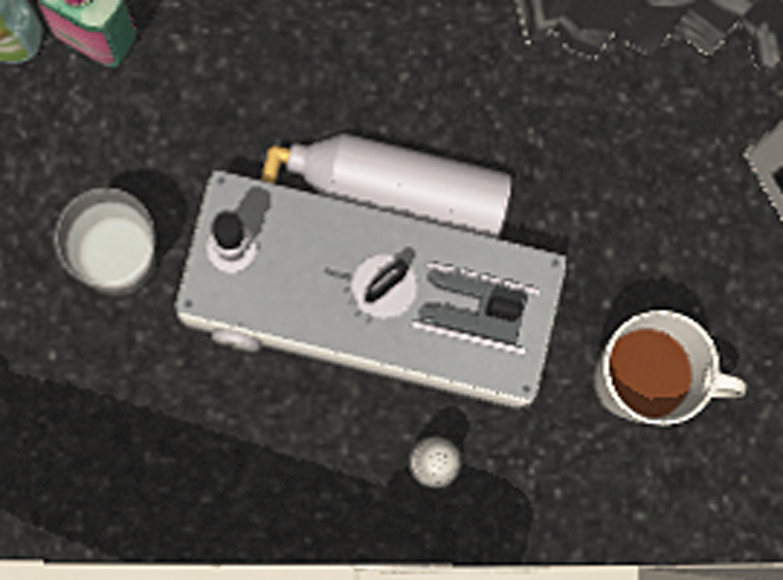

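The crop shows the rod at (230,235), the knob at (388,282) with its nose lower left, the long mark at (338,271) and the lock tab at (505,303). The knob is roughly 1 rad off. I'm moving over the knob.

Emit:
{"name": "move_arm", "arguments": {
  "offset": [
    [-3.4, -3.05, -0.2],
    [-3.4, -3.05, -0.2],
    [-3.4, -3.05, -0.2],
    [-3.4, -3.05, -0.2],
    [-3.4, -3.05, -0.2]
  ],
  "twist": [
    [0, 0, 0],
    [0, 0, 0],
    [0, 0, 0],
    [0, 0, 0],
    [0, 0, 0]
  ],
  "grip": [1, 1, 1, 1, 1]
}}

```text
time: 2.0
ee_pos: [0.2649, 0.3405, 0.2635]
tcp_rot: [180.0, 0.0, 165.5]
wrist_force: [0.8, -0.6, -1.1]
opening: 0.0855
grasp_force: 0.0
```

Emit:
{"name": "move_arm", "arguments": {
  "offset": [
    [-3.4, -3.05, -0.2],
    [-3.4, -3.05, -0.2],
    [-3.4, -3.05, -0.2],
    [-3.4, -3.05, -0.2],
    [-3.4, -3.05, -0.2]
  ],
  "twist": [
    [0, 0, 0],
    [0, 0, 0],
    [0, 0, 0],
    [0, 0, 0],
    [0, 0, 0]
  ],
  "grip": [1, 1, 1, 1, 1]
}}

```text
time: 2.5
ee_pos: [0.3913, 0.15, 0.2737]
tcp_rot: [180.0, 0.0, 165.5]
wrist_force: [0.6, 1.5, 0.2]
opening: 0.0852
grasp_force: 0.0
```

Emit:
{"name": "move_arm", "arguments": {
  "offset": [
    [-3.4, -3.05, -0.2],
    [-3.4, -3.05, -0.2],
    [-3.4, -3.05, -0.2],
    [-3.4, -3.05, -0.2],
    [-3.4, -3.05, -0.2]
  ],
  "twist": [
    [0, 0, 0],
    [0, 0, 0],
    [0, 0, 0],
    [0, 0, 0],
    [0, 0, 0]
  ],
  "grip": [1, 1, 1, 1, 1]
}}

```text
time: 3.0
ee_pos: [0.5176, -0.0405, 0.2835]
tcp_rot: [180.0, 0.0, 165.4]
wrist_force: [0.9, 0.8, 1.0]
opening: 0.0855
grasp_force: 0.0
```

Emit:
{"name": "move_arm", "arguments": {
  "offset": [
    [0, 0, 0],
    [0, 0, 0],
    [0, 0, 0],
    [0, 0, 0],
    [0, 0, 0]
  ],
  "twist": [
    [0, 0, 0.13],
    [0, 0, 0.13],
    [0, 0, 0.13],
    [0, 0, 0.13],
    [0, 0, 0]
  ],
  "grip": [0.6, 0.6, 0.6, 0.6, 0.6]
}}

```text
time: 3.5
ee_pos: [0.5169, -0.0386, 0.2833]
tcp_rot: [-180.0, -0.0, 135.5]
wrist_force: [1.2, -0.8, 0.1]
opening: 0.0512
grasp_force: 0.0
```

Run:
```python
from h import *
o=bot.get_obs();print(o['time'],o['q'].round(1),o['ee_pos'],o['tcp_rot'])
p=shot('wrist'); save(p,'w1.png'); find(p)
```

```text
3.5 [-4.3  1.4  9.7 98.3  0.  40.2] [ 0.51688971 -0.03857878  0.28326903] [-1.79999194e+02 -2.39849140e-03  1.35549058e+02]
carbonator 0.75 [320. 204.] z: [ 0.5132 -0.0332  0.    ]
knob_grip 0.69 [307. 227.] z: [ 0.5087 -0.0463  0.104 ]
lock_tab 0.86 [225. 280.] z: [ 0.49   -0.1394  0.106 ]
rod_handle 0.63 [442. 156.] z: [0.5415 0.0789 0.123 ]
rod_grip 0.89 [453. 154.] z: [0.5397 0.0794 0.147 ]
sleeve_rim 0.68 [442. 154.] z: [0.5406 0.0803 0.12  ]
tumbler_mid 0.59 [495.  84.] z: [0.5442 0.1831 0.0465]
mug_mid 0.74 [126. 311.] z: [ 0.4368 -0.2812  0.0535]
salt_mid 0.73 [184. 151.] z: [ 0.3677 -0.0913  0.045 ]
```

View pics/w1.png

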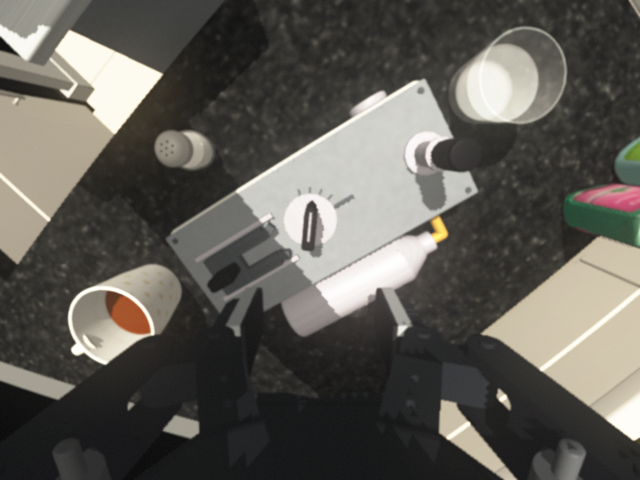

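The wrist view shows the knob at (308,226) with its nose up near (311,203), the lock tab at (225,278) and the rod handle at (453,153). Next I'll measure the wing angle.

Run:
```python
import cv2;a=cv2.imread('pics/w1.png')[180:270,260:360];cv2.imwrite('pics/c1.png',cv2.resize(a,None,fx=6,fy=6,interpolation=2))
```

```text
(no output)
```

View pics/c1.png

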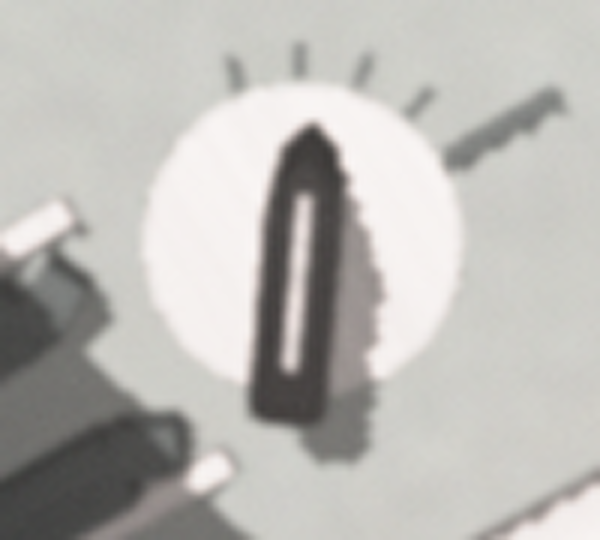

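The crop shows the white stripe on the wing from (303,195) to (289,372), and the long mark from (455,160) to (555,95).

Run:
```python
from h import *
p=shot('wrist')
def ang(a,b,z):
    A=at_z(p,[260+a[0]/6,180+a[1]/6],z);B=at_z(p,[260+b[0]/6,180+b[1]/6],z);d=A-B
    return A.round(4),B.round(4),np.degrees(np.arctan2(-d[0],d[1]))
print('wing',ang((303,195),(289,372),.118)); print('wing tips',ang((312,125),(287,420),.116));print('mark',ang((555,95),(455,160),.07))
```

```text
wing (array([ 0.4996, -0.0325,  0.118 ]), array([ 0.517 , -0.0526,  0.118 ]), np.float64(40.854101815492555))
wing tips (array([ 0.4934, -0.0247,  0.116 ]), array([ 0.5224, -0.0585,  0.116 ]), np.float64(40.56085455509422))
mark (array([0.5222, 0.0025, 0.07  ]), array([ 0.5185, -0.017 ,  0.07  ]), np.float64(-10.804530588235481))
```

Emit:
{"name": "move_arm", "arguments": {
  "offset": [
    [0, 0, 0],
    [0, -0.94, 4],
    [0, 0, 4],
    [0, 0, 3],
    [0, 0, 0]
  ],
  "twist": [
    [0, 0, 0.082],
    [0, 0, 0],
    [0, 0, 0],
    [0, 0, 0],
    [0, 0, 0]
  ],
  "grip": [0.6, 0.6, 0.6, 0.6, 0.6]
}}

```text
time: 4.55
ee_pos: [0.5078, -0.0445, 0.1693]
tcp_rot: [-179.7, -0.3, 131.0]
wrist_force: [-0.5, 0.1, -0.2]
opening: 0.0512
grasp_force: 0.0
```

Emit:
{"name": "move_arm", "arguments": {
  "offset": [
    [0, 0, 2],
    [0, 0, 2],
    [0, 0, 2.2],
    [0, 0, 0],
    [0, 0, 0]
  ],
  "twist": [
    [0, 0, 0],
    [0, 0, 0],
    [0, 0, 0],
    [0, 0, 0],
    [0, 0, 0]
  ],
  "grip": [0.5, 0.5, 0.5, 0.5, 0.5]
}}

```text
time: 5.05
ee_pos: [0.5103, -0.0447, 0.113]
tcp_rot: [180.0, 0.0, 131.0]
wrist_force: [-0.2, 1.1, 0.5]
opening: 0.0429
grasp_force: 0.0
```

Run:
```python
from h import *
o=bot.get_obs();print(o['time'],o['ee_pos'],o['tcp_rot'],o['wrist_force'],o['opening'])
p=shot('wrist'); save(p,'w2.png')
```

```text
5.05 [ 0.51031251 -0.04470458  0.11301305] [1.79954226e+02 4.59953168e-02 1.30973827e+02] [-0.1644949   1.07625155  0.53073081] 0.04294108883152453
```

View pics/w2.png

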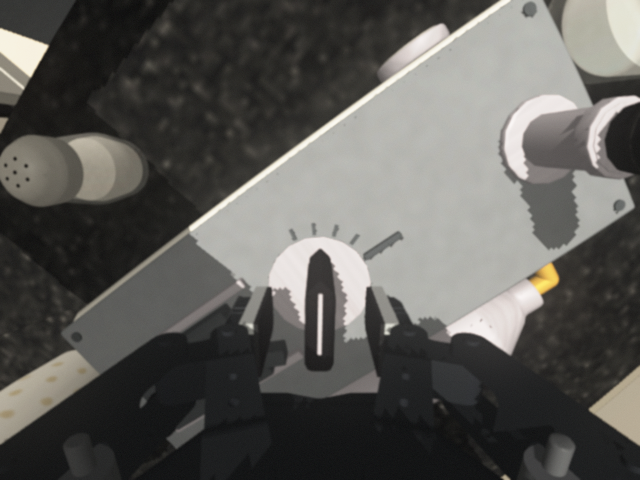

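The knob wing sits upright and centred between the fingers at (320,310), so I'm closing on it.

Emit:
{"name": "move_arm", "arguments": {
  "offset": [
    [0, 0, 0],
    [0, 0, 0],
    [0, 0, 0],
    [0, 0, 0],
    [0, 0, 0]
  ],
  "twist": [
    [0, 0, 0],
    [0, 0, 0],
    [0, 0, 0],
    [0, 0, 0],
    [0, 0, 0]
  ],
  "grip": [0.1, 0.05, 0.05, 0.05, 0.05],
  "force": 40
}}

```text
time: 5.6
ee_pos: [0.5105, -0.0447, 0.1126]
tcp_rot: [179.9, 0.1, 131.0]
wrist_force: [-0.2, 1.7, 5.5]
opening: 0.0114
grasp_force: 42.6
```

Run:
```python
from h import *
o=bot.get_obs();print(o['time'],o['ee_pos'],o['tcp_rot'],o['wrist_force'],o['opening'],o['grasp_force'])
p=shot('side'); find(p,['rod_grip','sleeve_rim','lock_tab','knob_grip','rod_handle'])
```

```text
5.6 [ 0.51045925 -0.04466045  0.11257521] [1.79906126e+02 8.20601354e-02 1.30965807e+02] [-0.15012684  1.66130433  5.48387071] 0.01140023174844834 42.588652074337006
rod_grip 0.54 [283. 238.] z: [0.5425 0.0771 0.147 ]
sleeve_rim 0.74 [285. 252.] z: [0.5391 0.0755 0.12  ]
lock_tab 0.59 [345. 228.] z: [ 0.4823 -0.1261  0.106 ]
knob_grip 0.69 [318. 291.] z: [0.4409 0.1864 0.104 ]
rod_handle 0.61 [281. 254.] z: [0.5392 0.0943 0.123 ]
```

Emit:
{"name": "move_arm", "arguments": {
  "offset": [
    [0, 0, 0],
    [0, 0, 0],
    [0, 0, 0],
    [0, 0, 0],
    [0, 0, 0]
  ],
  "twist": [
    [0, 0, 0.116],
    [0, 0, 0.116],
    [0, 0, 0.116],
    [0, 0, 0.116],
    [0, 0, 0.116]
  ],
  "grip": [0.05, 0.05, 0.05, 0.05, 0.05]
}}

```text
time: 6.4
ee_pos: [0.5103, -0.0447, 0.1126]
tcp_rot: [179.9, 0.0, 97.5]
wrist_force: [-0.4, 0.3, 6.0]
opening: 0.0112
grasp_force: 42.5
```

Emit:
{"name": "move_arm", "arguments": {
  "offset": [
    [0, 0, 0],
    [0, 0, 0],
    [0, 0, 0],
    [0, 0, 0],
    [0, 0, 0]
  ],
  "twist": [
    [0, 0, 0.116],
    [0, 0, 0.116],
    [0, 0, 0.116],
    [0, 0, 0],
    [0, 0, 0]
  ],
  "grip": [0.05, 0.05, 0.05, 0.05, 0.05]
}}

```text
time: 6.9
ee_pos: [0.5103, -0.0447, 0.1126]
tcp_rot: [179.9, -0.0, 77.8]
wrist_force: [-1.4, 1.4, 5.3]
opening: 0.0112
grasp_force: 42.6
```

Run:
```python
from h import *
o=bot.get_obs();print(o['time'],o['ee_pos'],o['tcp_rot'],o['wrist_force'],o['torque'],o['q'].round(1),o['opening'],o['grasp_force'])
p=shot('wrist'); save(p,'w3.png'); find(p)
```

```text
6.9 [ 0.51028636 -0.04467559  0.11255255] [ 1.79896400e+02 -1.76966426e-02  7.77804737e+01] [-1.40173171  1.42490491  5.30898009] [ 0.17985762  0.21891646 -0.07507166] [ -5.   -0.7 -11.3  79.3   0.   97.2] 0.011197219292251741 42.62956738471985
carbonator 0.75 [320. 237.] z: [ 0.5131 -0.0371  0.    ]
knob_grip 0.64 [321. 315.] z: [ 0.5112 -0.0446  0.104 ]
salt_mid 0.9 [125. 369.] z: [ 0.3669 -0.0877  0.045 ]
```

View pics/w3.png

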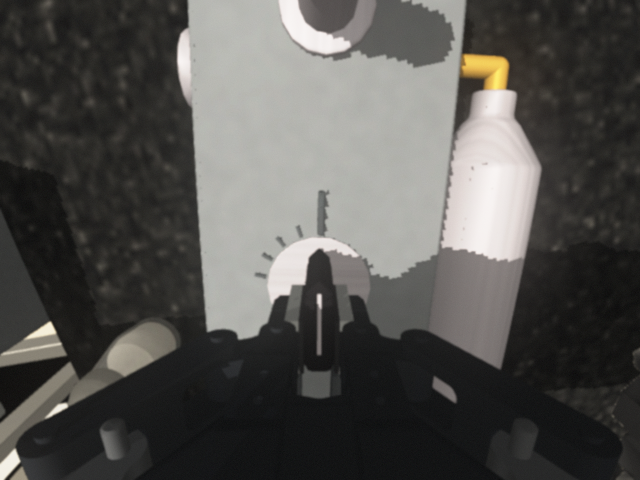

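The nose (319,252) is in line with the long mark (322,190–235). I'm releasing, lifting and moving over the tab.

Emit:
{"name": "move_arm", "arguments": {
  "offset": [
    [0, 0, 0],
    [0, 0, 0],
    [0, 0, 0],
    [0, 0, -2],
    [0, 0, -4]
  ],
  "twist": [
    [0, 0, 0],
    [0, 0, 0],
    [0, 0, 0],
    [0, 0, 0],
    [0, 0, 0]
  ],
  "grip": [0.45, 0.45, 0.45, 0.45, 0.45]
}}

```text
time: 7.9
ee_pos: [0.5082, -0.0446, 0.169]
tcp_rot: [-179.7, 0.0, 77.8]
wrist_force: [1.2, -0.4, 0.6]
opening: 0.0382
grasp_force: 0.0
```

Emit:
{"name": "move_arm", "arguments": {
  "offset": [
    [-3, 0, 0],
    [-3.5, 0, 0],
    [-3, 0, 0],
    [0, 0, 0],
    [0, 0, 0]
  ],
  "twist": [
    [0, 0, 0],
    [0, 0, 0],
    [0, 0, 0],
    [0, 0, 0],
    [0, 0, 0]
  ],
  "grip": [0.5, 0.5, 0.5, 0.5, 0.5]
}}

```text
time: 8.4
ee_pos: [0.4895, -0.1379, 0.1711]
tcp_rot: [-180.0, -0.0, 77.7]
wrist_force: [1.0, 0.5, 0.3]
opening: 0.0424
grasp_force: 0.0
```

Run:
```python
from h import *
o=bot.get_obs();print(o['time'],o['ee_pos'],o['tcp_rot'],o['wrist_force'],o['opening'])
p=shot('wrist'); save(p,'w4.png'); find(p)
```

```text
8.4 [ 0.48952567 -0.13788507  0.17112642] [-1.79980240e+02 -1.14178436e-02  7.77088268e+01] [1.03176254 0.46984301 0.34044256] 0.042355600605884614
carbonator 0.85 [319. 101.] z: [ 0.5132 -0.0325  0.    ]
knob_grip 0.57 [320. 100.] z: [ 0.5103 -0.0464  0.104 ]
lock_tab 0.8 [316. 273.] z: [ 0.4879 -0.1394  0.106 ]
mug_mid 0.44 [321. 100.] z: [ 0.5128 -0.0394  0.0535]
salt_mid 0.81 [149. 215.] z: [ 0.3683 -0.0891  0.045 ]
```

View pics/w4.png

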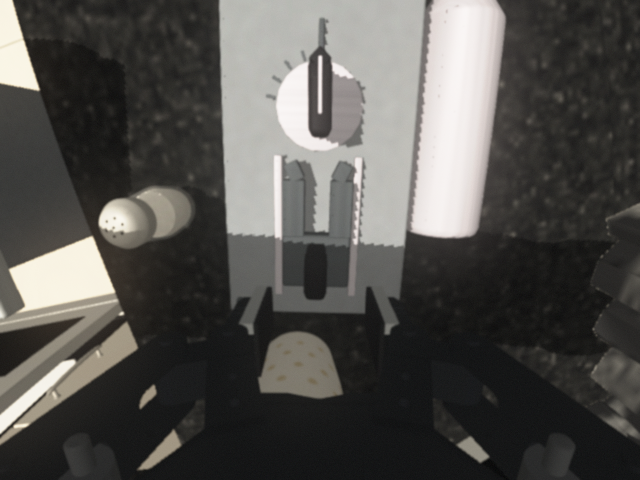

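The knob nose at (320,45) points at the mark, and the tab at (316,273) is centred between the fingers. I'm going down to pinch it.

Emit:
{"name": "move_arm", "arguments": {
  "offset": [
    [-0.4, -0.1, 2],
    [0, 0, 2],
    [0, 0, 1.85],
    [0, 0, 0],
    [0, 0, 0]
  ],
  "twist": [
    [0, 0, 0],
    [0, 0, 0],
    [0, 0, 0],
    [0, 0, 0],
    [0, 0, 0]
  ],
  "grip": [0.5, 0.5, 0.5, 0.5, 0.1]
}}

```text
time: 9.4
ee_pos: [0.4878, -0.1412, 0.1132]
tcp_rot: [-180.0, -0.0, 77.8]
wrist_force: [0.6, -0.0, 0.2]
opening: 0.0292
grasp_force: 0.0
```

Emit:
{"name": "move_arm", "arguments": {
  "offset": [
    [0, 0, 0],
    [0, 0, 0],
    [0, 0, 0],
    [0, 0, 0]
  ],
  "twist": [
    [0, 0, 0],
    [0, 0, 0],
    [0, 0, 0],
    [0, 0, 0]
  ],
  "grip": [0.05, 0.05, 0.05, 0.05]
}}

```text
time: 9.8
ee_pos: [0.4869, -0.141, 0.1142]
tcp_rot: [-179.9, -0.0, 77.8]
wrist_force: [-9.4, 1.6, 6.3]
opening: 0.0112
grasp_force: 39.8
```

Emit:
{"name": "move_arm", "arguments": {
  "offset": [
    [0.5, -0.1, 0],
    [1, 0, 0],
    [1, 0, 0],
    [1, 0, 0],
    [1, 0, 0]
  ],
  "twist": [
    [0, 0, 0],
    [0, 0, 0],
    [0, 0, 0],
    [0, 0, 0],
    [0, 0, 0]
  ],
  "grip": [0.05, 0.05, 0.05, 0.05, 0.05]
}}

```text
time: 10.3
ee_pos: [0.4975, -0.0966, 0.1142]
tcp_rot: [179.8, 0.0, 77.8]
wrist_force: [1.6, -1.7, 5.8]
opening: 0.0113
grasp_force: 39.7
```

Emit:
{"name": "move_arm", "arguments": {
  "offset": [
    [0.2, 0, 0],
    [0.2, 0, 0],
    [0.2, 0, 0],
    [0, 0, 0]
  ],
  "twist": [
    [0, 0, 0],
    [0, 0, 0],
    [0, 0, 0],
    [0, 0, 0]
  ],
  "grip": [0.05, 0.05, 0.05, 0.05]
}}

```text
time: 10.7
ee_pos: [0.499, -0.0907, 0.1142]
tcp_rot: [179.8, -0.0, 77.8]
wrist_force: [0.6, -0.5, 5.5]
opening: 0.0115
grasp_force: 39.9
```

Emit:
{"name": "move_arm", "arguments": {
  "offset": [
    [0.2, 0, 0],
    [0.1, 0, 0],
    [0, 0, 0]
  ],
  "twist": [
    [0, 0, 0],
    [0, 0, 0],
    [0, 0, 0]
  ],
  "grip": [0.05, 0.05, 0.05]
}}

```text
time: 11.0
ee_pos: [0.4993, -0.0891, 0.1142]
tcp_rot: [179.8, 0.2, 77.7]
wrist_force: [-1.1, -8.6, 5.5]
opening: 0.0114
grasp_force: 39.7
```

Emit:
{"name": "move_arm", "arguments": {
  "offset": [
    [0.1, 0, 0],
    [0.1, 0, 0],
    [0, 0, 0]
  ],
  "twist": [
    [0, 0, 0],
    [0, 0, 0],
    [0, 0, 0]
  ],
  "grip": [0.05, 0.05, 0.05]
}}

```text
time: 11.3
ee_pos: [0.4994, -0.0888, 0.1142]
tcp_rot: [179.8, 0.4, 77.7]
wrist_force: [-3.6, -19.1, 5.8]
opening: 0.0115
grasp_force: 39.5
```

Emit:
{"name": "move_arm", "arguments": {
  "offset": [
    [-0.3, 0, 0],
    [0, 0, 0],
    [0, 0, 0],
    [0, 0, -3],
    [0, 0, -4]
  ],
  "twist": [
    [0, 0, 0],
    [0, 0, 0],
    [0, 0, 0],
    [0, 0, 0],
    [0, 0, 0]
  ],
  "grip": [0.45, 0.45, 0.45, 0.6, 0.6]
}}

```text
time: 11.8
ee_pos: [0.4971, -0.0885, 0.1817]
tcp_rot: [-179.8, -0.0, 77.8]
wrist_force: [0.6, -0.5, -0.2]
opening: 0.0511
grasp_force: 0.0
```

Emit:
{"name": "move_arm", "arguments": {
  "offset": [
    [0, 0, -4],
    [0, 0, -2],
    [3.5, 0.1, 0],
    [3.5, 0.1, 0],
    [3, 0.1, 0]
  ],
  "twist": [
    [0, 0, 0],
    [0, 0, 0],
    [0, 0, 0],
    [0, 0, 0],
    [0, 0, 0]
  ],
  "grip": [0.6, 0.6, 0.6, 0.6, 0.6]
}}

```text
time: 12.3
ee_pos: [0.5225, 0.0097, 0.243]
tcp_rot: [180.0, -0.0, 77.8]
wrist_force: [0.7, -0.7, 0.3]
opening: 0.0513
grasp_force: 0.0
```

Emit:
{"name": "move_arm", "arguments": {
  "offset": [
    [0, 0, 0],
    [0, 0, 0]
  ],
  "twist": [
    [0, 0, 0],
    [0, 0, 0]
  ],
  "grip": [0.6, 0.6]
}}

```text
time: 12.5
ee_pos: [0.5222, 0.0087, 0.2426]
tcp_rot: [-180.0, 0.0, 77.9]
wrist_force: [-0.1, 0.1, 0.9]
opening: 0.0513
grasp_force: 0.0
```

Run:
```python
from h import *
o=bot.get_obs();print(o['time'],o['ee_pos'],o['tcp_rot'],o['wrist_force'],o['opening'])
p=shot('wrist'); save(p,'w5.png'); find(p)
p=shot('top');find(p,['lock_tab','knob_grip','rod_grip'])
```

```text
12.5 [0.52215907 0.00868228 0.24256715] [-1.79971597e+02  3.76391802e-03  7.79119074e+01] [-0.10042031  0.14664005  0.88584632] 0.05128389067485921
carbonator 0.88 [320. 255.] z: [ 0.5135 -0.0373  0.    ]
knob_grip 0.83 [320. 302.] z: [ 0.5113 -0.0464  0.104 ]
lock_tab 0.93 [320. 349.] z: [ 0.5021 -0.0892  0.106 ]
rod_handle 0.8 [326. 142.] z: [0.543 0.08  0.123]
rod_grip 0.86 [323. 141.] z: [0.5401 0.0801 0.147 ]
sleeve_rim 0.79 [320. 142.] z: [0.5389 0.0807 0.12  ]
salt_mid 0.7 [199. 337.] z: [ 0.3681 -0.0877  0.045 ]
lock_tab 0.63 [308. 207.] z: [0.5541 0.0859 0.106 ]
rod_grip 0.46 [306. 211.] z: [0.5376 0.0884 0.147 ]
```

View pics/w5.png

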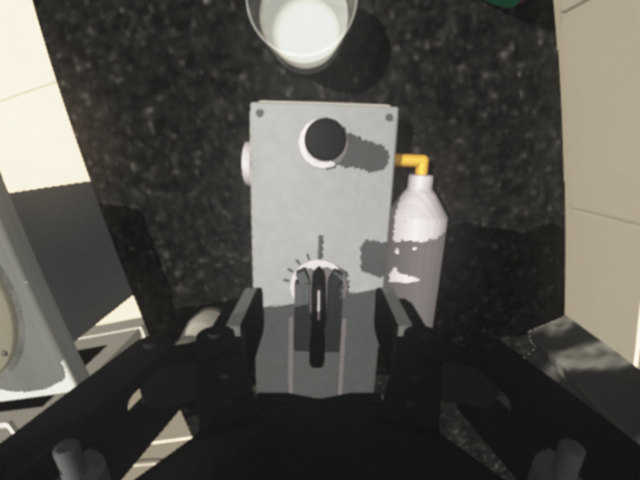

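The lock is home, with its prongs on both sides of the wing at (318,290) and the tab 44 mm from the knob as expected. The rod handle is at (325,140). I'm going over it and down.

Emit:
{"name": "move_arm", "arguments": {
  "offset": [
    [3.7, 0.1, 0],
    [3.67, 0.08, 0],
    [0, 0, 2.5],
    [0, 0, 2.5],
    [0, 0, 0]
  ],
  "twist": [
    [0, 0, 0],
    [0, 0, 0],
    [0, 0, 0],
    [0, 0, 0],
    [0, 0, 0]
  ],
  "grip": [0.7, 0.7, 0.7, 0.7, 0.7]
}}

```text
time: 13.7
ee_pos: [0.5382, 0.0797, 0.1895]
tcp_rot: [-179.7, 0.1, 77.8]
wrist_force: [0.1, -0.1, -0.6]
opening: 0.0597
grasp_force: 0.0
```

Emit:
{"name": "move_arm", "arguments": {
  "offset": [
    [0, 0, 2],
    [0, 0, 2.1],
    [0, 0, 0],
    [0, 0, 0]
  ],
  "twist": [
    [0, 0, 0],
    [0, 0, 0],
    [0, 0, 0],
    [0, 0, 0]
  ],
  "grip": [0.7, 0.7, 0.7, 0.6]
}}

```text
time: 14.1
ee_pos: [0.5397, 0.0794, 0.1531]
tcp_rot: [180.0, -0.0, 77.8]
wrist_force: [0.4, 0.7, -0.3]
opening: 0.051
grasp_force: 0.0
```

Run:
```python
from h import *
o=bot.get_obs();print(o['time'],o['ee_pos'],o['tcp_rot'],o['wrist_force'],o['opening'])
p=shot('wrist'); save(p,'w6.png'); find(p)
```

```text
14.1 [0.53967607 0.07940581 0.15307256] [ 1.79970183e+02 -1.22669391e-02  7.77804984e+01] [ 0.43956832  0.74436784 -0.26866544] 0.051014389162814915
carbonator 0.93 [317. 352.] z: [ 0.5139 -0.0322  0.    ]
lock_tab 0.67 [319. 353.] z: [0.5305 0.0361 0.106 ]
rod_handle 0.88 [320. 293.] z: [0.5407 0.08   0.123 ]
rod_grip 0.64 [321. 316.] z: [0.5409 0.0801 0.147 ]
sleeve_rim 0.75 [320. 287.] z: [0.5407 0.0821 0.12  ]
tumbler_mid 0.85 [296.  93.] z: [0.5475 0.1837 0.0465]
salt_mid 0.89 [172. 462.] z: [ 0.3656 -0.0907  0.045 ]
```

View pics/w6.png

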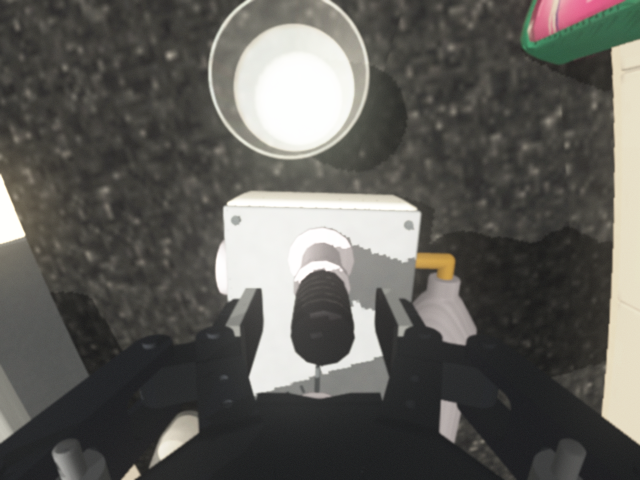

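The handle at (322,316) is centred between the fingers, so I'm gripping it.

Emit:
{"name": "move_arm", "arguments": {
  "offset": [
    [0, 0, 0.2],
    [0, 0, 0],
    [0, 0, 0],
    [0, 0, 0],
    [0, 0, 0]
  ],
  "twist": [
    [0, 0, 0],
    [0, 0, 0],
    [0, 0, 0],
    [0, 0, 0],
    [0, 0, 0]
  ],
  "grip": [0.2, 0.2, 0.2, 0.2, 0.2],
  "force": 70
}}

```text
time: 15.1
ee_pos: [0.5406, 0.0793, 0.15]
tcp_rot: [179.9, 0.0, 77.8]
wrist_force: [6.7, -1.5, -1.7]
opening: 0.0225
grasp_force: 68.9
```

Run:
```python
from h import *
o=bot.get_obs();print(o['time'],o['ee_pos'],o['tcp_rot'],o['wrist_force'],o['opening'],o['grasp_force'])
```

```text
15.1 [0.54055377 0.07929448 0.14996871] [1.79864702e+02 2.65829801e-04 7.77768974e+01] [ 6.72429098 -1.48312237 -1.70164573] 0.022535560467537942 68.90228748321533
```

Emit:
{"name": "move_arm", "arguments": {
  "offset": [
    [0, 0.08, -0.5],
    [0, 0, -0.7],
    [0, 0, -0.7],
    [0, 0, -0.7],
    [0, 0, 0]
  ],
  "twist": [
    [0, 0, 0],
    [0, 0, 0],
    [0, 0, 0],
    [0, 0, 0],
    [0, 0, 0]
  ],
  "grip": [0.2, 0.2, 0.2, 0.2, 0.2]
}}

```text
time: 15.6
ee_pos: [0.5406, 0.0793, 0.1756]
tcp_rot: [180.0, 0.0, 77.8]
wrist_force: [4.8, -1.2, -8.8]
opening: 0.0222
grasp_force: 69.0
```

Emit:
{"name": "move_arm", "arguments": {
  "offset": [
    [0, 0, -0.7],
    [0, 0, -0.7],
    [0, 0, -0.4],
    [0, 0, 0],
    [0, 0, 0]
  ],
  "twist": [
    [0, 0, 0],
    [0, 0, 0],
    [0, 0, 0],
    [0, 0, 0],
    [0, 0, 0]
  ],
  "grip": [0.2, 0.2, 0.2, 0.2, 0.2]
}}

```text
time: 16.1
ee_pos: [0.5406, 0.0793, 0.1925]
tcp_rot: [-180.0, 0.0, 77.8]
wrist_force: [7.3, -0.4, -10.8]
opening: 0.0225
grasp_force: 69.1
```

Run:
```python
from h import *
o=bot.get_obs();print(o['time'],o['ee_pos'],o['tcp_rot'],o['wrist_force'],o['opening'],o['grasp_force'])
p=shot('side'); save(p,'s1.png')
Z['rod_mark']=.12; Z['rod_handle']=.168
for n in('rod_mark','sleeve_rim','rod_handle'): print(n,[(round(r['p'],2),np.round(r['position'],1)) for r in finder.pinpoint(p,n)[:2]])
a=cv2.imread('pics/s1.png')[180:330,230:390];cv2.imwrite('pics/c2.png',cv2.resize(a,None,fx=4,fy=4,interpolation=2))
```

```text
16.1 [0.540611   0.07925907 0.19250349] [-1.79973301e+02  3.10972715e-02  7.77874660e+01] [  7.28161689  -0.425476   -10.8480119 ] 0.022479125107524082 69.09376502037048
rod_mark [(0.96, array([279.6, 253.7]))]
sleeve_rim [(0.86, array([283.4, 256.5])), (0.18, array([319.4, 291.7]))]
rod_handle [(0.61, array([282. , 230.5]))]
```

View pics/c2.png

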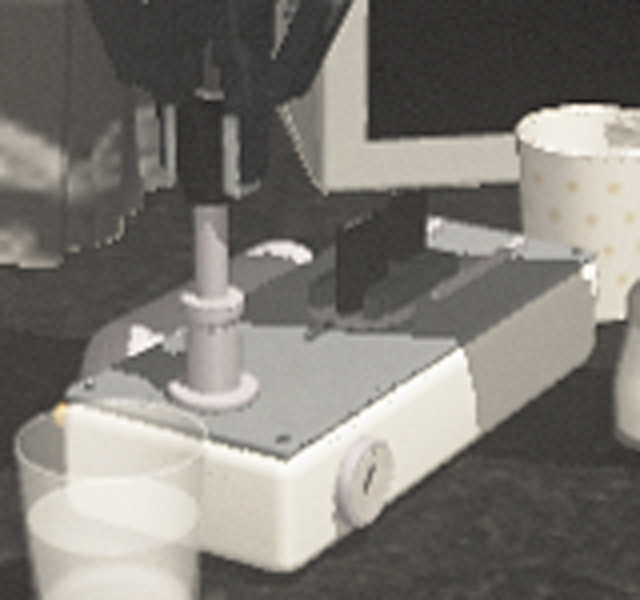

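The crop shows the rod pulled about 44 mm clear of the rim, with the groove still just inside at (213,300). I'll go up about 2.5 mm more and compare.

Emit:
{"name": "move_arm", "arguments": {
  "offset": [
    [0, 0, -0.25],
    [0, 0, 0],
    [0, 0, 0],
    [0, 0, 0],
    [0, 0, 0]
  ],
  "twist": [
    [0, 0, 0],
    [0, 0, 0],
    [0, 0, 0],
    [0, 0, 0],
    [0, 0, 0]
  ],
  "grip": [0.2, 0.2, 0.2, 0.2, 0.2]
}}

```text
time: 16.8
ee_pos: [0.5406, 0.0793, 0.1948]
tcp_rot: [-180.0, 0.0, 77.8]
wrist_force: [6.2, -1.0, -10.3]
opening: 0.0225
grasp_force: 69.1
```

Run:
```python
from h import *
o=bot.get_obs();print(o['time'],o['ee_pos'],o['wrist_force'],o['grasp_force'])
p=shot('side'); save(p,'s2.png')
for n in('rod_mark','sleeve_rim','rod_handle'): print(n,[(round(r['p'],2),np.round(r['position'],1)) for r in finder.pinpoint(p,n)[:2]])
f=lambda P:None
def proj(P):
    c=p['T'][:3,:3].T@(np.array(P)-p['T'][:3,3]); s=c[:2]/c[2]; s*=1+p['k1']*(s@s); return s*240/np.tan(np.radians(p['vfov']/2))+[p['cx'],p['cy']]
for z in(.12,.165,.168): print(z,proj([.54,.08,z]).round(1), proj([.54,.08,z])*4-[920,720])
a=cv2.imread('pics/s2.png')[205:275,240:330];cv2.imwrite('pics/c3.png',cv2.resize(a,None,fx=8,fy=8,interpolation=2))
```

```text
16.8 [0.54059529 0.07926976 0.19481041] [  6.20678926  -0.97579693 -10.30114597] 69.0956461429596
rod_mark [(0.56, array([278.5, 251.7])), (0.51, array([380.5, 233.5]))]
sleeve_rim [(0.67, array([284.5, 257.5])), (0.27, array([321.7, 240.6]))]
rod_handle [(0.75, array([282.7, 228.7]))]
0.12 [283.7 252.3] [214.97716152 289.16891028]
0.165 [283.4 228.8] [213.4230586  195.14528263]
0.168 [283.3 227.2] [213.31741922 188.78004693]
```

View pics/c3.png

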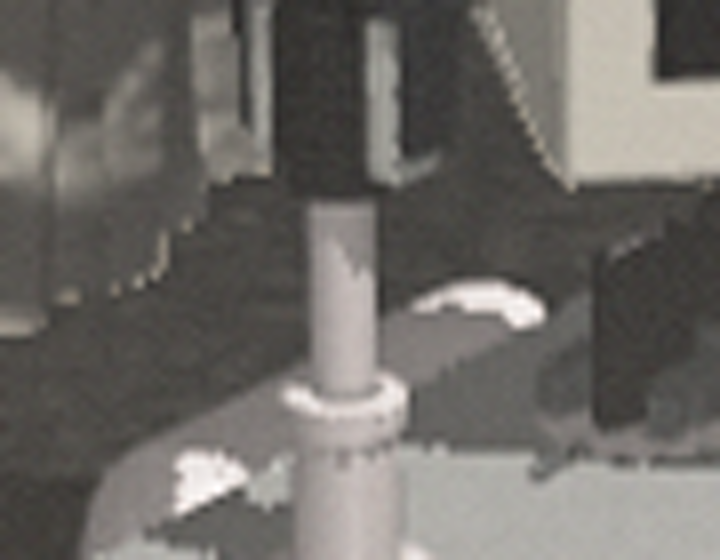

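The crop shows the handle's lower edge at row 197 and the rim's centre at about row 394. I'll check the extension against the picture taken with the rod home, using intensity profiles.

Run:
```python
import cv2,numpy as np
for n in('side0','s1','s2'):
    a=cv2.cvtColor(cv2.imread(f'pics/{n}.png'),cv2.COLOR_BGR2GRAY).astype(float)[:,281:286].mean(1)
    print(n,'rows 222-264',a[222:265].astype(int).tolist())
```

```text
side0 rows 222-264 [73, 70, 71, 75, 75, 68, 64, 65, 65, 65, 63, 63, 62, 65, 65, 63, 64, 67, 64, 66, 66, 67, 65, 69, 67, 67, 68, 67, 68, 66, 66, 84, 118, 179, 220, 189, 185, 185, 176, 155, 170, 176, 185]
s1 rows 222-264 [61, 62, 58, 62, 61, 59, 60, 59, 54, 102, 146, 140, 139, 143, 152, 155, 160, 161, 176, 182, 182, 182, 181, 182, 180, 180, 182, 181, 179, 180, 180, 178, 192, 216, 213, 184, 181, 185, 173, 153, 167, 173, 183]
s2 rows 222-264 [61, 59, 62, 61, 58, 58, 58, 63, 106, 144, 139, 139, 140, 147, 151, 154, 165, 176, 183, 182, 181, 182, 181, 180, 180, 181, 180, 180, 181, 180, 182, 171, 156, 193, 215, 186, 181, 185, 173, 152, 167, 173, 184]
```

Between home and now the handle edge moved 23.5–24 px, which is about 45–46 mm. A dark dip, the groove, has just appeared at the rim in row 254. I'm handing it in.

```bash
python3 -c "
from workcell import bot
o=bot.get_obs();print(o['ee_pos'],o['grasp_force']);print(bot.job_done())"
```

```text
[0.54061137 0.0792553  0.19480645] 69.09608960151672
the job is handed in; nothing more can be done
None
```

I handed the job in at about 17 s of the 48 s limit, with no verdict returned: the knob's nose is on the long mark, the lock is fully home round it, and the fingers hold the rod steady with its groove level with the rim (about 45 mm out), none of the moves having gone near the tumbler, mug or salt shaker.

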